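Press a stopper home with the hand press

ROBOT

A 7-joint arm with a two-finger parallel gripper is mounted at the origin on the work surface; the furniture and walls round the work are solid. World frame = base frame: x ahead of the robot, y to its left, z up, the work surface at z = 0. Lengths are in m, angles in rad, forces in N, time in s.
With the tool pointing down it reaches from about 0.4 to 0.85 m from the base axis. Payload 4.5 kg.
Tool frame: the origin (TCP) lies midway between the tips of the shut fingers; the grasp point (between the pads) lies behind it (r.grip_point_offset is the z of the grasp point in the tool frame, in m); z points along the fingers, y is the line along which they close (so a half turn about z gives the same grasp; the last joint's range is limited). The gripper opens to 88 mm and grips with 3 to 60 N. Pads are 18 mm wide; open, the fingers measure 123 mm over their backs; the gripper's body (75 mm by 187 mm) begins 45 mm behind the grasp point.
Start: joints at [1.257, 0.689, -0.195, 1.565, 0.157, 0.902, -0.215], TCP at [0.213, -0.588, 0.239] pointing down, gripper open.
Joint ranges: [-3.01, 3.01], [-0.46, 2.08], [-1.47, 1.51], [0.13, 2.56], [-1, 4.14], [0.04, 2.09], [-2.66, 2.66]. Speed limits (rad/s): [2.57, 2.57, 3.14, 3.14, 3.14, 3.14, 3.14].

INTERFACE

Orientations are given as a unit quaternion [x, y, z, w].
In Python, from plant import r, optics, workorder gives the robot as it stands.
- The arm moves only by the shell command python3 -m creep 'ROWS' [FORCE]. ROWS is JSON, a list of rows, each an object of numbers: "grip": the gripper command: -1 is shut, 1 is fully open, values between are in proportion; "tx", "ty", "tz": the shift along the tool's x, y, z in cm; "spin": the turn about the tool's z in degrees. In form: [{"grip": .., "tx": .., "ty": .., "tz": .., "spin": ..}, ...]. A call has 1 to 8 rows; each row shifts and turns the commanded pose from where the row before left it, along the tool's axes as they then stand; what a row does not reach is not made up. A row lasts 1/12 s, in which the tool goes at most 41.7 mm and 7.16 degrees, less where a joint would pass 70% of its speed; a pose out of reach is approached as far as the arm can. A call with a gripper value outside its range is refused whole. The fingers move at their own pace and stop on an object; FORCE is the grip in N (left out, the last holds). Time passes only in rows, so rows that do not move let the fingers close. It gives the time, the measured TCP pose, the force, the opening and the grip force at its end, in the units of the state.
- r.get_state(): the state, without advancing time (a new reading comes with each control period).
- optics.snapshot(name): name is "side" or "top" or "wrist"; returns (picture, depth): 400x640x3 uint8, red, green, blue; 400x640 float32, m along the optical axis (not along the pixel's ray), 0 where there is no reading.
- optics.get_calibration(name): a dict with "fx", "fy", "cx", "cy" (pixels), "D" ([k1, k2, p1, p2, k3] as OpenCV has them; the pictures are not rectified), "extrinsics" (4x4, takes a point from world to camera coordinates). Camera axes: x right, y down, z forward; pixel columns grow to the right and rows downward; lengths in m; the calibration is good to about 2 mm. A picture is of the moment at which its call begins: read the wrist's pose just before it. get_calibration takes no time and is no camera call; for the wrist camera it gives the pose at the moment of the call.
- workorder.finish_job(): hands the job in; it is judged then, once.
The state is a dict: "clock": time; "q": joint angles; "qd": joint speeds; "joint_torque": joint torques, N m; "tool_pos": TCP position; "eef_rot": TCP orientation; "contact_force": force on the tool from outside, world axes, zero at the start; "moment": the same for the moment, N m; "opening": opening from 0.0 (shut) to 1.0 (fully open); "finger_force": force on a finger pad.
Only numpy, scipy, OpenCV 4.12 (cv2) and the standard library are available. Lean on these libraries where they do the work, as an engineer would, in place of code of your own. Each camera call takes 0.05 s, during which the arm holds its last target. There are 200 camera calls.

TASK

Two identical small hand presses stand on the bench; one of them has a glass bottle under its ram, with its stopper standing proud. Pull that press's sprung lever all the way down to its stop so that the stopper is pressed home, hold it there for a moment, then ease the lever slowly all the way back up before letting go; do not let it fly back. Leave the other press's lever alone and the bottle standing where it is.

Things in the scene. Friction and masses are not known exactly. Their poses are not given: they have to be found in the camera images.
- press_frame: the press holding the bottle: grey C-shaped frame 0.22 m tall, fixed, base plate 160 x 110 x 20 mm, square steel ram that drops 30 mm per rad of lever. Origin: centre of the base's underside; its -x is its front, where the lever points (roughly the robot's left, +y, within 20 degrees). It may be the left or the right one of the two presses
- press_lever (a joint): its lever, rad: 0 = home, 40 degrees above level; 0.80 = on its stop, 6 degrees below level. Two steel arms 116 mm apart on a level shaft through the head, joined at their ends by a black crossbar. A spring drives it home: about 3 N at the grip to start, 10 N at the bottom; let go far from home it flies up
- press_grip (a point): middle of that lever's black round crossbar (18 mm diameter, 110 mm long, level, parallel to the shaft). Moves on an arc of 180 mm radius about press_hinge, from 0.30 m above the bench down to 0.17 m and 41 mm farther out. The middle 95 mm is clear to pinch from above or press down; nothing is close below
- press_hinge (a point): middle of that lever's shaft, in the press's head, 185 mm above the bench; does not move. The level direction from press_hinge to press_grip is square to the crossbar
- bottle: brown glass bottle 48 mm diameter, 93 mm tall to its rim, upright and loose in a low steel collar on the base of the press, under the ram; origin at the centre of its underside, z up
- stopper (a joint): dark rubber stopper (26 mm diameter, 8 mm thick head) in the bottle's mouth, m pushed in: 0 = standing 10 mm proud, 0.010 = fully home. The ram meets it at lever 0.47 rad and has it home when the lever is on its stop. About 3 N pushes it; it stays where it is pushed
- spare_lever (a joint): lever of the other, identical press, which is empty (no bottle); 0 = home, to 0.80; leave it alone
Not all that is in view belongs to the job. There is more than one size of the bottle; the one meant has the size given above.

How it is judged:
On the way:
1. the lever of the press with the bottle is pulled down to its stop (beyond 0.74 of 0.80 rad) and held there 0.2 s (value of joint press_lever above 0.74 rad), for 0.2 s.
At the end, for the whole second after the job is handed in: the lever is back home (within 0.06 rad) and let go, the stopper is home to within 2 mm, the bottle stands upright (within 10 degrees) within 15 mm of where it stood, and the other press's lever is at home (within 0.06 rad) (value of joint each of press_lever, spare_lever below 0.06 rad and value of joint stopper above 0.008 m and angle between bottle's own z axis and vertical below 0.17 rad and distance of bottle from where it was at the start of the episode below 0.015 m); the robot touches nothing.
It fails at once if the lever flies back up (returns faster than 2 rad/s, 0.36 m/s at the grip) (velocity of joint press_lever below -2 rad/s).
It fails at once if the other press's lever is pulled (beyond 0.15 rad) (value of joint spare_lever above 0.15 rad).
It also fails if it takes over 40 s, if anything falls off the work surface, if the arm or the gripper's body presses on something with over 40 N, if the wrist force passes 120 N, or if a joint passes its speed limit or range.

## Working session

There is one attempt and no reset: what is moved stays moved. The work goes in short steps, Python scripts to look and compute and a shell command to move; the robot and the scene stay as the last step left them, time stands still between calls to the robot, and variables do not carry over. Pictures are saved under pics/ and viewed, at most 10 in all, crops included, and the job is handed in when it is done.

```bash
mkdir -p pics; ls
python3 - <<'E'
from plant import r,optics
import cv2,numpy as np
for n in("side","top"):
    p,d=optics.snapshot(n); cv2.imwrite(f"pics/{n}0.png",p[:,:,::-1]); np.save(f"pics/{n}0.npy",d)
s=r.get_state(); print(s, r.grip_point_offset)
E
```

```text
pics
{'clock': 0.1, 'q': array([ 1.25676845,  0.68991298, -0.19449926,  1.56618502,  0.15730926,
        0.90246925, -0.2150946 ]), 'qd': array([-0.00105251, -0.00096082,  0.00024064, -0.00343758,  0.00018032,
        0.00073194, -0.00040841]), 'joint_torque': array([-4.57604678e-03, -5.28506970e+01, -1.27167564e+00, -1.53838277e+01,
       -5.24763926e-02,  1.96380155e-03,  7.44197996e-05]), 'tool_pos': array([ 0.2128037 , -0.58709115,  0.23799631]), 'eef_rot': array([ 9.84909149e-01,  1.73070335e-01, -1.99751764e-04, -7.66873771e-04]), 'contact_force': array([-0.25931903,  0.14708514,  1.27477448]), 'moment': array([ 0.03483546, -0.00145736,  0.00121953]), 'finger_force': 0.0, 'opening': 1.0009974573602218} -0.0187
```

View pics/side0.png

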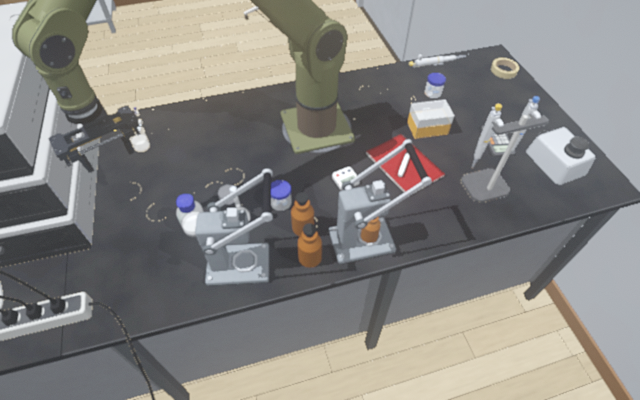

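View pics/top0.png

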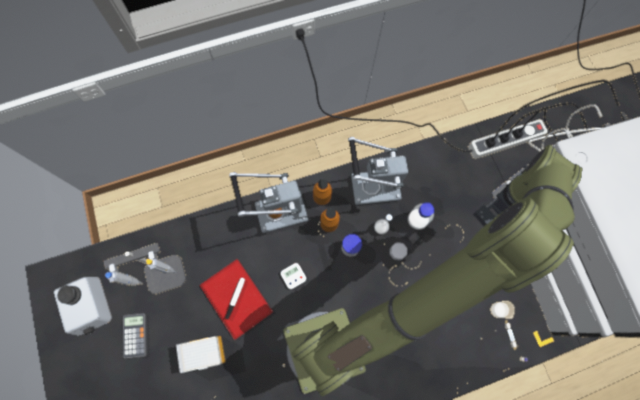

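The side view shows the bottle under the right-hand press (~(368,232)). That press is the left one in the top view, with its crossbar at about (232,175)-(240,212). I'll enlarge both.

Run:
```python
import cv2,numpy as np
a=cv2.imread("pics/side0.png")[120:270,320:450]; b=cv2.imread("pics/top0.png")[140:260,215:345]
A=cv2.resize(a,None,fx=4,fy=4,interpolation=2)[:600]; B=cv2.resize(b,None,fx=6,fy=5,interpolation=2)
cv2.imwrite("pics/a.png",A);cv2.imwrite("pics/b.png",B)
```

```text
(no output)
```

View pics/a.png

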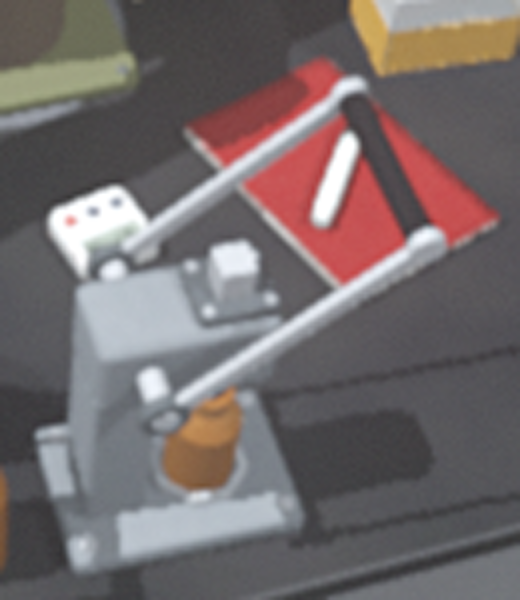

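View pics/b.png

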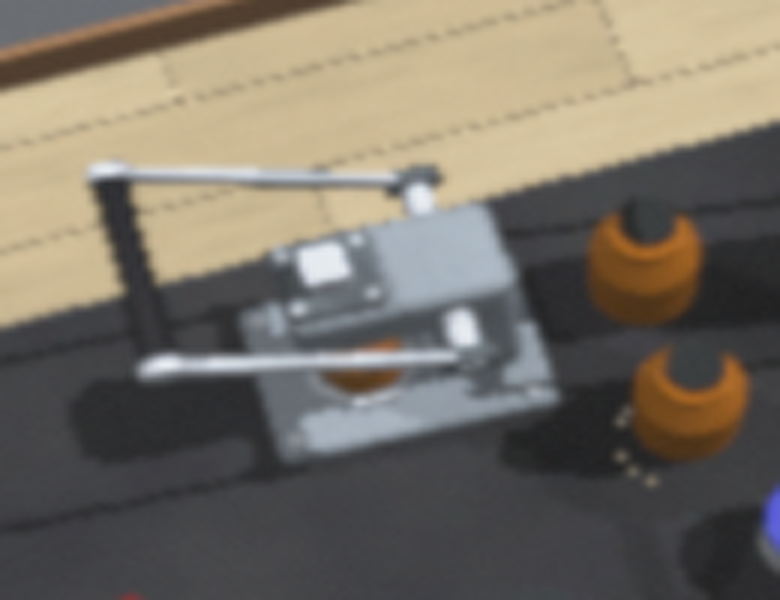

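The crossbar ends are at side (408,142) and (427,180), and at top (242,213) and (233,174). The hub ends are also visible in both crops, so I'll triangulate all four.

Run:
```python
from plant import optics
import cv2,numpy as np
C={n:optics.get_calibration(n) for n in("side","top")}
def K(c): return np.array([[c["fx"],0,c["cx"]],[0,c["fy"],c["cy"]],[0,0,1.]])
def und(n,p): return cv2.undistortPoints(np.array([[p]],float),K(C[n]),np.array(C[n]["D"],float)).reshape(2,1)
D={n:np.load(f"pics/{n}0.npy") for n in C}
P={}
for k,s,t in[("grip_far",(427,180),(232.8,174.4)),("grip_near",(408,142),(241.7,213.4)),("hub_far",(361.2,223.7),(284.7,176)),("hub_near",(347.5,186),(295,211))]:
    E=[np.array(C[n]["extrinsics"]) for n in("side","top")]
    X=cv2.triangulatePoints(E[0][:3],E[1][:3],und("side",s),und("top",t)).ravel();X=X[:3]/X[3];P[k]=X
    e=[cv2.projectPoints(X,cv2.Rodrigues(E[i][:3,:3])[0],E[i][:3,3],K(C[n]),np.array(C[n]["D"],float))[0].ravel()-q for i,(n,q) in enumerate((("side",s),("top",t)))]
    print(k,X.round(4),np.round(e,1).tolist())
g=(P["grip_far"]+P["grip_near"])/2;h=(P["hub_far"]+P["hub_near"])/2
b=P["grip_far"]-P["grip_near"]
print("grip",g,"hinge",h,"bar len",np.linalg.norm(b),"bar ang",np.degrees(np.arctan2(b[1],b[0])),"lever ang",np.degrees(np.arctan2(*(g-h)[1::-1])),"R",np.linalg.norm(g-h))
from scipy.spatial.transform import Rotation as R
from plant import r
s=r.get_state();M=R.from_quat(s["eef_rot"]).as_matrix();print(M.round(3),s["tool_pos"])
```

```text
grip_far [0.5331 0.0918 0.3054] [[-0.8, 0.0], [-0.7, -0.1]]
grip_near [0.4172 0.0984 0.3062] [[-0.6, 0.0], [-0.5, -0.1]]
hub_far [ 0.5261 -0.0473  0.1851] [[-1.4, -0.0], [-1.1, -0.1]]
hub_near [ 0.4107 -0.0425  0.1852] [[-1.6, -0.0], [-1.4, -0.0]]
grip [0.47514495 0.09512701 0.30580759] hinge [ 0.46842447 -0.04487063  0.18517011] bar len 0.11606171087820553 bar ang -3.2653209019114726 lever ang 87.25166691542842 R 0.1849267637646735
[[ 0.94   0.341 -0.001]
 [ 0.341 -0.94   0.001]
 [-0.    -0.002 -1.   ]] [ 0.2128037  -0.58709115  0.23799631]
```

The heights (0.306 and 0.185), bar length (116 mm) and radius (0.185) all agree with the given sizes. The grip is at about (0.475, 0.094, 0.301) and the lever points at 87°. I'll lift and align tool y with the lever.

```bash
python3 -m creep '[{"grip":1,"tz":-3.1,"spin":3.8},{"grip":1,"tz":-3.1,"spin":3.8},{"grip":1,"tz":-3.1,"spin":3.8},{"grip":1,"tz":-3.1,"spin":3.8},{"grip":1,"tz":-3.1,"spin":3.8},{"grip":1,"tz":-3.1,"spin":3.8},{"grip":1},{"grip":1}]' 25
cat > h.py <<'E'
from plant import r
import numpy as np
from scipy.spatial.transform import Rotation as R
def rem(t):
    s=r.get_state();M=R.from_quat(s["eef_rot"]).as_matrix()
    print("t",round(s["clock"],2),"pos",s["tool_pos"].round(4),"y ang",np.degrees(np.arctan2(M[1,1],M[0,1])).round(2),"rem cm (tool)",(M.T@(np.array(t)-s["tool_pos"])*100).round(2),"q",s["q"].round(2),"F",s["contact_force"].round(1))
E
python3 -c "
from h import *
rem([.475,.094,.42])"
```

```text
t 0.1 pos [ 0.2128 -0.5871  0.238 ] y ang -70.07 rem cm (tool) [ 47.87 -55.12 -18.12] q [ 1.26  0.69 -0.19  1.57  0.16  0.9  -0.22] F [-0.3  0.1  1.3]$[0]: bad value
```

```bash
python3 -m creep '[{"grip":1,"tx":0,"ty":0,"tz":-3.1,"spin":3.8},{"grip":1,"tx":0,"ty":0,"tz":-3.1,"spin":3.8},{"grip":1,"tx":0,"ty":0,"tz":-3.1,"spin":3.8},{"grip":1,"tx":0,"ty":0,"tz":-3.1,"spin":3.8},{"grip":1,"tx":0,"ty":0,"tz":-3.1,"spin":3.8},{"grip":1,"tx":0,"ty":0,"tz":-3.1,"spin":3.8}]' 25
python3 -c "
from h import *
rem([.475,.094,.42])"
```

```text
clock: 0.6
tool_pos: [0.2128, -0.587, 0.4259]
eef_rot: [1.0, -0.027, -0.0, -0.0]
contact_force: [0.4, -0.3, -0.5]
opening: 1.001
finger_force: 0.0
t 0.6 pos [ 0.2128 -0.587   0.4259] y ang -93.05 rem cm (tool) [ 22.55 -69.4    0.65] q [ 1.2   0.54 -0.09  1.26  0.05  1.34 -0.51] F [ 0.4 -0.3 -0.5]
```

```bash
python3 -m creep '[{"grip":1,"tx":2,"ty":-3,"tz":0,"spin":0},{"grip":1,"tx":2,"ty":-3,"tz":0,"spin":0},{"grip":1,"tx":2,"ty":-3,"tz":0,"spin":0},{"grip":1,"tx":2,"ty":-3,"tz":0,"spin":0},{"grip":1,"tx":2,"ty":-3,"tz":0,"spin":0},{"grip":1,"tx":2,"ty":-3,"tz":0,"spin":0},{"grip":1,"tx":2,"ty":-3,"tz":0,"spin":0},{"grip":1,"tx":2,"ty":-3,"tz":0,"spin":0}]'
python3 -c "
from h import *
rem([.475,.094,.42])"
```

```text
clock: 1.27
tool_pos: [0.3853, -0.3541, 0.4245]
eef_rot: [1.0, -0.025, -0.0, -0.0]
contact_force: [0.8, 0.3, -0.2]
opening: 0.997
finger_force: 0.0
t 1.27 pos [ 0.3853 -0.3541  0.4245] y ang -92.88 rem cm (tool) [  6.71 -45.21   0.46] q [ 0.75  0.36 -0.15  1.57  0.06  1.21 -1.03] F [ 0.8  0.3 -0.2]
```

```bash
python3 -m creep '[{"grip":1,"tx":1,"ty":-3,"tz":0,"spin":0},{"grip":1,"tx":1,"ty":-3,"tz":0,"spin":0},{"grip":1,"tx":1,"ty":-3,"tz":0,"spin":0},{"grip":1,"tx":1,"ty":-3,"tz":0,"spin":0},{"grip":1,"tx":1,"ty":-3,"tz":0,"spin":0},{"grip":1,"tx":0,"ty":-3,"tz":0,"spin":0},{"grip":1,"tx":0,"ty":-3,"tz":0,"spin":0},{"grip":1,"tx":0,"ty":-3,"tz":0,"spin":0}]'
python3 -m creep '[{"grip":1,"tx":0,"ty":-3,"tz":0,"spin":0},{"grip":1,"tx":0,"ty":-3,"tz":0,"spin":0},{"grip":1,"tx":0,"ty":-3,"tz":0,"spin":0},{"grip":1,"tx":0,"ty":-3,"tz":0,"spin":0},{"grip":1,"tx":0,"ty":-3,"tz":0,"spin":0},{"grip":1,"tx":0,"ty":-3,"tz":0,"spin":0},{"grip":1,"tx":0,"ty":0,"tz":0,"spin":0},{"grip":1,"tx":0,"ty":0,"tz":0,"spin":0}]'
python3 - <<'E'
from h import *
rem([.475,.094,.291])
from plant import optics
import cv2
p,d=optics.snapshot("wrist"); q,_=optics.snapshot("side")
np.save("pics/w.npy",d)
import numpy as np
cv2.imwrite("pics/w1.png",np.vstack([p,cv2.resize(q[100:260,240:496],(640,400))])[::,:,::-1][::1][:800] if 0 else p[:,:,::-1])
c=optics.get_calibration("wrist");E=np.array(c["extrinsics"]);Kc=np.array([[c["fx"],0,c["cx"]],[0,c["fy"],c["cy"]],[0,0,1.]])
for k,X in dict(far=(.533,.0918,.301),near=(.4172,.0984,.301),mid=(.475,.094,.301)).items():
    print(k,cv2.projectPoints(np.array(X),cv2.Rodrigues(E[:3,:3])[0],E[:3,3],Kc,np.array(c["D"],float))[0].ravel())
E
```

```text
clock: 1.93
tool_pos: [0.4465, -0.1171, 0.4243]
eef_rot: [1.0, -0.025, -0.0, -0.0]
contact_force: [0.5, 0.3, -0.3]
opening: 1.0
finger_force: 0.0
clock: 2.6
tool_pos: [0.4554, 0.0626, 0.4244]
eef_rot: [1.0, -0.023, -0.0, -0.0]
contact_force: [0.4, -1.1, -0.4]
opening: 0.998
finger_force: 0.0
t 2.6 pos [0.4554 0.0626 0.4244] y ang -92.63 rem cm (tool) [ 1.82 -3.22 13.34] q [ 0.01  0.27 -0.34  1.73  0.1   1.16 -1.97] F [ 0.4 -1.1 -0.4]
far [280.22056242 109.10707475]
near [284.72882443 243.83989933]
mid [283.94219097 180.65776322]
```

View pics/w1.png

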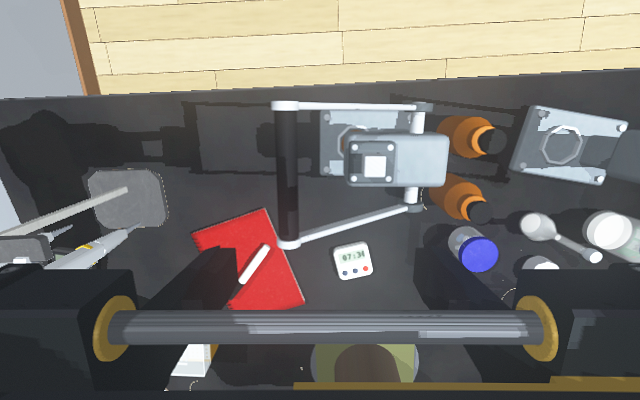

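The wrist view shows the bar ends at (285,106) and (288,244). That is within about 3 mm of my estimate, so I'll use y≈0.092. Next I move over the bar and go down.

```bash
python3 -m creep '[{"grip":1,"tx":0.9,"ty":-1.5,"tz":0,"spin":0.2},{"grip":1,"tx":0.9,"ty":-1.5,"tz":0,"spin":0.1},{"grip":1,"tx":0,"ty":0,"tz":2,"spin":0},{"grip":1,"tx":0,"ty":0,"tz":2,"spin":0},{"grip":1,"tx":0,"ty":0,"tz":2,"spin":0},{"grip":1,"tx":0,"ty":0,"tz":2,"spin":0},{"grip":1,"tx":0,"ty":0,"tz":2,"spin":0},{"grip":1,"tx":0,"ty":0,"tz":0,"spin":0}]'
python3 -c "
from h import *
rem([.475,.092,.289])"
```

```text
clock: 3.37
tool_pos: [0.4733, 0.0873, 0.3215]
eef_rot: [1.0, -0.029, -0.004, 0.002]
contact_force: [1.0, -0.7, 0.1]
opening: 0.999
finger_force: 0.0
t 3.37 pos [0.4733 0.0873 0.3215] y ang -93.34 rem cm (tool) [ 0.17 -0.49  3.25] q [-0.06  0.41 -0.33  1.86  0.16  0.91 -2.09] F [ 1.  -0.7  0.1]
```

```bash
python3 -m creep '[{"grip":1,"tx":0.2,"ty":-0.3,"tz":1.1,"spin":0},{"grip":1,"tx":0,"ty":-0.1,"tz":1.1,"spin":0},{"grip":1,"tx":0,"ty":0,"tz":1.1,"spin":0},{"grip":1,"tx":0,"ty":0,"tz":0,"spin":0}]'
python3 -m creep '[{"grip":0,"tx":0,"ty":0,"tz":0,"spin":0},{"grip":-0.3,"tx":0,"ty":0,"tz":0,"spin":0},{"grip":-1,"tx":0,"ty":0,"tz":0,"spin":0},{"grip":-1,"tx":0,"ty":0,"tz":0,"spin":0},{"grip":-1,"tx":0,"ty":0,"tz":0,"spin":0},{"grip":-1,"tx":0,"ty":0,"tz":0,"spin":0}]' 25
python3 -c "
from h import *
rem([.475,.092,.289])"
```

```text
clock: 3.7
tool_pos: [0.4771, 0.0925, 0.291]
eef_rot: [1.0, -0.029, -0.001, 0.001]
contact_force: [0.3, -0.3, -0.2]
opening: 1.0
finger_force: 0.0
clock: 4.2
tool_pos: [0.4777, 0.094, 0.292]
eef_rot: [1.0, -0.028, 0.0, -0.0]
contact_force: [0.0, 0.2, -0.5]
opening: 0.57
finger_force: 0.0
t 4.2 pos [0.4777 0.094  0.292 ] y ang -93.17 rem cm (tool) [-0.26  0.21  0.3 ] q [-0.08  0.45 -0.32  1.9   0.18  0.83 -2.12] F [ 0.   0.2 -0.5]
```

Fingers are still closing; I'll wait.

```bash
python3 -m creep '[{"grip":-1,"tx":0,"ty":0.1,"tz":0.2,"spin":0},{"grip":-1,"tx":0,"ty":0,"tz":0,"spin":0},{"grip":-1,"tx":0,"ty":0,"tz":0,"spin":0},{"grip":-1,"tx":0,"ty":0,"tz":0,"spin":0},{"grip":-1,"tx":0,"ty":0,"tz":0,"spin":0},{"grip":-1,"tx":0,"ty":0,"tz":0,"spin":0},{"grip":-1,"tx":0,"ty":0,"tz":0,"spin":0},{"grip":-1,"tx":0,"ty":0,"tz":0,"spin":0}]' 25
python3 - <<'E'
from h import *
rem([.475,.092,.289])
# arc increments relative to home, outward & down, cm
a0=np.radians(40)
for n in (16,):
    th=np.linspace(0,.82,n+1); 
    out=18*(np.cos(a0-th)-np.cos(a0)); dn=18*(np.sin(a0)-np.sin(a0-th))
    print(np.c_[th,np.r_[0,np.diff(out)],np.r_[0,np.diff(dn)],out,dn].round(2))
E
```

```text
clock: 4.87
tool_pos: [0.4776, 0.0944, 0.2898]
eef_rot: [1.0, -0.027, 0.0, -0.001]
contact_force: [-1.1, 4.8, -0.4]
opening: 0.192
finger_force: 25.0
t 4.87 pos [0.4776 0.0944 0.2898] y ang -93.1 rem cm (tool) [-0.25  0.25  0.08] q [-0.08  0.45 -0.32  1.9   0.19  0.82 -2.12] F [-1.1  4.8 -0.4]
[[ 0.000e+00  0.000e+00  0.000e+00  0.000e+00  0.000e+00]
 [ 5.000e-02  5.700e-01  7.200e-01  5.700e-01  7.200e-01]
 [ 1.000e-01  5.400e-01  7.500e-01  1.110e+00  1.470e+00]
 [ 1.500e-01  5.000e-01  7.800e-01  1.610e+00  2.250e+00]
 [ 2.000e-01  4.600e-01  8.000e-01  2.070e+00  3.050e+00]
 [ 2.600e-01  4.200e-01  8.200e-01  2.480e+00  3.870e+00]
 [ 3.100e-01  3.700e-01  8.400e-01  2.860e+00  4.720e+00]
 [ 3.600e-01  3.300e-01  8.600e-01  3.180e+00  5.580e+00]
 [ 4.100e-01  2.800e-01  8.800e-01  3.470e+00  6.460e+00]
 [ 4.600e-01  2.400e-01  8.900e-01  3.710e+00  7.350e+00]
 [ 5.100e-01  1.900e-01  9.000e-01  3.900e+00  8.250e+00]
 [ 5.600e-01  1.500e-01  9.100e-01  4.050e+00  9.160e+00]
 [ 6.200e-01  1.000e-01  9.200e-01  4.150e+00  1.008e+01]
 [ 6.700e-01  5.000e-02  9.200e-01  4.200e+00  1.100e+01]
 [ 7.200e-01  1.000e-02  9.200e-01  4.210e+00  1.192e+01]
 [ 7.700e-01 -4.000e-02  9.200e-01  4.170e+00  1.284e+01]
 [ 8.200e-01 -9.000e-02  9.200e-01  4.080e+00  1.376e+01]]
```

Gripped, with the opening at 17 mm to match the bar. Now I'll follow the arc down.

```bash
python3 -m creep '[{"grip":-1,"tx":0,"ty":-0.57,"tz":0.72,"spin":0},{"grip":-1,"tx":0,"ty":-0.54,"tz":0.75,"spin":0},{"grip":-1,"tx":0,"ty":-0.5,"tz":0.78,"spin":0},{"grip":-1,"tx":0,"ty":-0.46,"tz":0.8,"spin":0},{"grip":-1,"tx":0,"ty":-0.42,"tz":0.82,"spin":0},{"grip":-1,"tx":0,"ty":-0.37,"tz":0.84,"spin":0},{"grip":-1,"tx":0,"ty":-0.33,"tz":0.86,"spin":0},{"grip":-1,"tx":0,"ty":-0.28,"tz":0.88,"spin":0}]'
python3 -c "
from h import *
rem([.478,.129,.225])"
```

```text
clock: 5.53
tool_pos: [0.4794, 0.1281, 0.2258]
eef_rot: [1.0, -0.027, 0.0, 0.0]
contact_force: [-3.0, 2.5, 9.8]
opening: 0.196
finger_force: 25.0
t 5.53 pos [0.4794 0.1281 0.2258] y ang -93.12 rem cm (tool) [-0.15 -0.09  0.08] q [-0.17  0.55 -0.28  1.96  0.24  0.66 -2.23] F [-3.   2.5  9.8]
```

```bash
python3 -m creep '[{"grip":-1,"tx":0,"ty":-0.24,"tz":0.9,"spin":0},{"grip":-1,"tx":0,"ty":-0.19,"tz":0.9,"spin":0},{"grip":-1,"tx":0,"ty":-0.15,"tz":0.9,"spin":0},{"grip":-1,"tx":0,"ty":-0.1,"tz":0.9,"spin":0},{"grip":-1,"tx":0,"ty":-0.05,"tz":0.9,"spin":0},{"grip":-1,"tx":0,"ty":0,"tz":0.9,"spin":0},{"grip":-1,"tx":0,"ty":0.04,"tz":0.9,"spin":0}]' 40
python3 - <<'E'
from h import *
rem([.478,.135,.156])
E
```

```text
clock: 6.12
tool_pos: [0.48, 0.1368, 0.1631]
eef_rot: [1.0, -0.026, 0.001, -0.001]
contact_force: [-4.0, 5.1, 10.3]
opening: 0.184
finger_force: 39.7
t 6.12 pos [0.48   0.1368 0.1631] y ang -93.02 rem cm (tool) [-0.2   0.19  0.71] q [-0.22  0.65 -0.23  2.02  0.29  0.5  -2.29] F [-4.   5.1 10.3]
```

```bash
python3 -m creep '[{"grip":-1,"tx":0,"ty":0.03,"tz":0.4,"spin":0},{"grip":-1,"tx":0,"ty":0.03,"tz":0.3,"spin":0},{"grip":-1,"tx":0,"ty":0,"tz":0.2,"spin":0},{"grip":-1,"tx":0,"ty":0,"tz":0,"spin":0},{"grip":-1,"tx":0,"ty":0,"tz":0,"spin":0}]' 40
python3 - <<'E'
from h import *
rem([.478,.135,.156])
from plant import optics
import cv2
q,_=optics.snapshot("side")
cv2.imwrite("pics/s2.png",cv2.resize(q[130:270,310:460],None,fx=4,fy=4,interpolation=2)[:,:,::-1])
E
```

```text
clock: 6.53
tool_pos: [0.48, 0.1363, 0.1541]
eef_rot: [1.0, -0.026, 0.001, -0.001]
contact_force: [-3.9, 6.6, 9.1]
opening: 0.184
finger_force: 39.3
t 6.53 pos [0.48   0.1363 0.1541] y ang -93.01 rem cm (tool) [-0.19  0.14 -0.19] q [-0.23  0.67 -0.22  2.02  0.3   0.48 -2.3 ] F [-3.9  6.6  9.1]
```

View pics/s2.png

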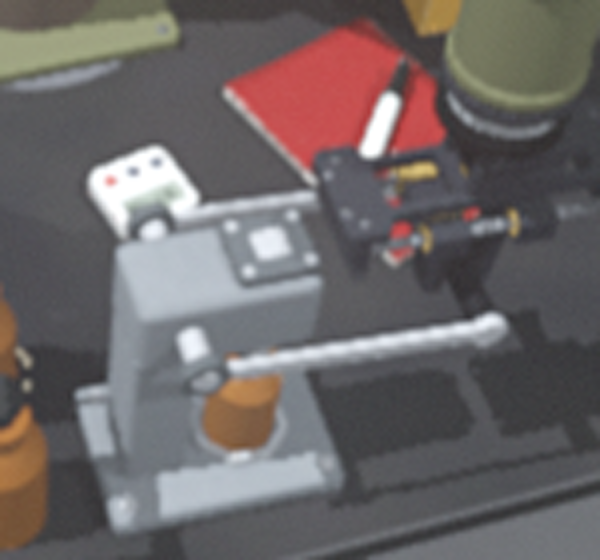

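The far knuckle is at about (432.5,212) in the side view. I'll compare that with the projected arc.

Run:
```python
from plant import optics
import cv2,numpy as np
c=optics.get_calibration("side");E=np.array(c["extrinsics"]);K=np.array([[c["fx"],0,c["cx"]],[0,c["fy"],c["cy"]],[0,0,1.]])
h=np.array([.5261,-.0453,.185]);d=np.array([.0505,.9987,0])
for th in(0,.6,.65,.7,.75,.8):
    a=np.radians(40)-th;X=h+.18*(np.cos(a)*d+np.sin(a)*np.array([0,0,1]))
    print(th,cv2.projectPoints(X,cv2.Rodrigues(E[:3,:3])[0],E[:3,3],K,np.array(c["D"],float))[0].ravel().round(1))
```

```text
0 [426.  181.4]
0.6 [433.9 204.7]
0.65 [433.4 206.8]
0.7 [432.6 209. ]
0.75 [431.8 211.2]
0.8 [430.7 213.4]
```

The lever is at about 0.77–0.8. I'll push a little further to feel the stop, then hold.

```bash
python3 -m creep '[{"grip":-1,"tx":0,"ty":0.03,"tz":0.3,"spin":0},{"grip":-1,"tx":0,"ty":0.03,"tz":0.3,"spin":0},{"grip":-1,"tx":0,"ty":0,"tz":0,"spin":0},{"grip":-1,"tx":0,"ty":0,"tz":0,"spin":0},{"grip":-1,"tx":0,"ty":0,"tz":0,"spin":0}]' 40
```

```text
clock: 7.0
tool_pos: [0.48, 0.136, 0.1485]
eef_rot: [1.0, -0.026, 0.001, -0.002]
contact_force: [-3.7, 6.3, 12.7]
opening: 0.185
finger_force: 39.1
```

```bash
python3 -m creep '[{"grip":-1,"tx":0,"ty":0,"tz":0.3,"spin":0},{"grip":-1,"tx":0,"ty":0,"tz":0.3,"spin":0},{"grip":-1,"tx":0,"ty":0,"tz":0,"spin":0},{"grip":-1,"tx":0,"ty":0,"tz":0,"spin":0},{"grip":-1,"tx":0,"ty":0,"tz":0,"spin":0}]' 60
```

```text
clock: 7.42
tool_pos: [0.4807, 0.1358, 0.1459]
eef_rot: [1.0, -0.026, 0.003, -0.001]
contact_force: [-11.0, 4.2, 46.7]
opening: 0.18
finger_force: 54.7
```

Vertical force is 47 N, so the lever is firmly on its stop and was held there. Now I'll ease it back up along the arc.

```bash
python3 -m creep '[{"grip":-1,"tx":0,"ty":0,"tz":-0.4,"spin":0},{"grip":-1,"tx":0,"ty":-0.07,"tz":-0.7,"spin":0},{"grip":-1,"tx":0,"ty":-0.04,"tz":-0.9,"spin":0},{"grip":-1,"tx":0,"ty":0,"tz":-0.9,"spin":0},{"grip":-1,"tx":0,"ty":0.05,"tz":-0.9,"spin":0},{"grip":-1,"tx":0,"ty":0.1,"tz":-0.9,"spin":0},{"grip":-1,"tx":0,"ty":0.15,"tz":-0.9,"spin":0},{"grip":-1,"tx":0,"ty":0.19,"tz":-0.9,"spin":0}]' 50
python3 -m creep '[{"grip":-1,"tx":0,"ty":0.24,"tz":-0.89,"spin":0},{"grip":-1,"tx":0,"ty":0.28,"tz":-0.88,"spin":0},{"grip":-1,"tx":0,"ty":0.33,"tz":-0.86,"spin":0},{"grip":-1,"tx":0,"ty":0.37,"tz":-0.84,"spin":0},{"grip":-1,"tx":0,"ty":0.42,"tz":-0.82,"spin":0}]'
```

```text
clock: 8.08
tool_pos: [0.4803, 0.1312, 0.2074]
eef_rot: [1.0, -0.027, 0.001, -0.001]
contact_force: [-1.1, 4.3, 3.3]
opening: 0.175
finger_force: 49.1
clock: 8.5
tool_pos: [0.4793, 0.1129, 0.2501]
eef_rot: [1.0, -0.028, 0.001, -0.0]
contact_force: [1.8, 2.8, 3.1]
opening: 0.165
finger_force: 49.2
```

```bash
python3 -m creep '[{"grip":-1,"tx":0,"ty":0.46,"tz":-0.8,"spin":0},{"grip":-1,"tx":0,"ty":0.5,"tz":-0.78,"spin":0},{"grip":-1,"tx":0,"ty":0.5,"tz":-0.7,"spin":0},{"grip":-1,"tx":0,"ty":0.35,"tz":-0.45,"spin":0},{"grip":-1,"tx":0,"ty":0.1,"tz":-0.2,"spin":0},{"grip":-1,"tx":0,"ty":0,"tz":0,"spin":0},{"grip":-1,"tx":0,"ty":0,"tz":0,"spin":0}]'
python3 - <<'E'
from plant import optics
import cv2
q,_=optics.snapshot("side")
cv2.imwrite("pics/s3.png",cv2.resize(q[120:260,310:460],None,fx=4,fy=4,interpolation=2)[:,:,::-1])
E
```

```text
clock: 9.08
tool_pos: [0.478, 0.094, 0.2758]
eef_rot: [1.0, -0.028, -0.001, -0.001]
contact_force: [11.1, 5.4, -22.6]
opening: 0.166
finger_force: 51.3
```

View pics/s3.png

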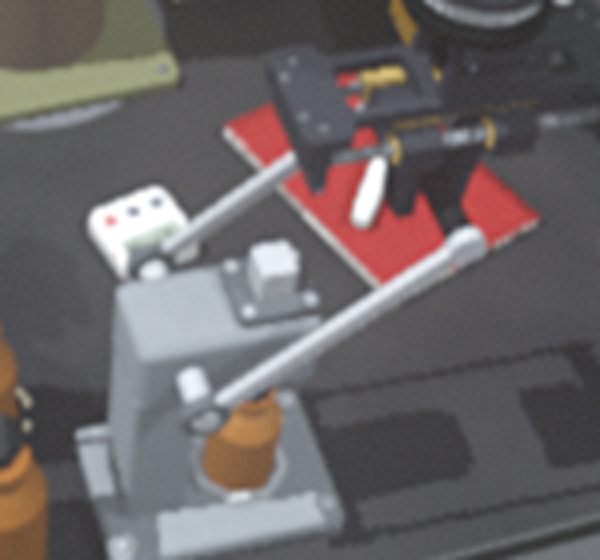

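The far knuckle is at (427,180), its starting position, and the downward force on the tool shows the lever against its home stop. I'll release.

```bash
python3 -m creep '[{"grip":-1,"tx":0,"ty":0,"tz":0.2,"spin":0},{"grip":-0.5,"tx":0,"ty":0,"tz":0,"spin":0},{"grip":0,"tx":0,"ty":0,"tz":0,"spin":0},{"grip":1,"tx":0,"ty":0,"tz":0,"spin":0},{"grip":1,"tx":0,"ty":0,"tz":0,"spin":0},{"grip":1,"tx":0,"ty":0,"tz":0,"spin":0},{"grip":1,"tx":0,"ty":0,"tz":0,"spin":0},{"grip":1,"tx":0,"ty":0,"tz":0,"spin":0}]' 10
python3 -m creep '[{"grip":1,"tx":0,"ty":0,"tz":0,"spin":0},{"grip":1,"tx":0,"ty":0,"tz":0,"spin":0},{"grip":1,"tx":0,"ty":0,"tz":0,"spin":0},{"grip":1,"tx":0,"ty":0,"tz":0,"spin":0},{"grip":1,"tx":0,"ty":0,"tz":0,"spin":0},{"grip":1,"tx":0,"ty":0,"tz":0,"spin":0}]'
```

```text
clock: 9.8
tool_pos: [0.4775, 0.0939, 0.2765]
eef_rot: [1.0, -0.028, -0.0, 0.0]
contact_force: [0.7, -0.3, 0.3]
opening: 0.679
finger_force: 0.0
clock: 10.3
tool_pos: [0.4776, 0.0941, 0.2764]
eef_rot: [1.0, -0.028, 0.0, 0.0]
contact_force: [-0.3, 0.2, 0.7]
opening: 1.0
finger_force: 0.0
```

```bash
python3 -m creep '[{"grip":1,"tx":0,"ty":0,"tz":-1.5,"spin":0},{"grip":1,"tx":0,"ty":0,"tz":-2,"spin":0},{"grip":1,"tx":0,"ty":0,"tz":-2,"spin":0},{"grip":1,"tx":0,"ty":0,"tz":-2,"spin":0},{"grip":1,"tx":0,"ty":0,"tz":-2,"spin":0},{"grip":1,"tx":0,"ty":0,"tz":-2,"spin":0},{"grip":1,"tx":0,"ty":0,"tz":0,"spin":0},{"grip":1,"tx":0,"ty":0,"tz":0,"spin":0}]'
python3 - <<'E'
from plant import optics
import cv2
q,_=optics.snapshot("side")
cv2.imwrite("pics/s4.png",cv2.resize(q[120:270,180:460],None,fx=2.8,fy=2.8,interpolation=2)[:,:,::-1])
E
```

```text
clock: 10.97
tool_pos: [0.4779, 0.0942, 0.392]
eef_rot: [1.0, -0.028, 0.001, -0.0]
contact_force: [0.1, -0.1, 0.6]
opening: 1.001
finger_force: 0.0
```

View pics/s4.png

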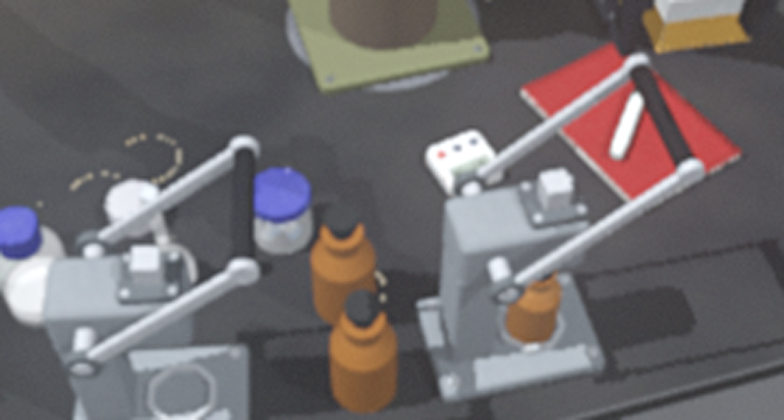

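Both levers are at home (the used one's far knuckle is at (690,168) in the crop). The bottle is upright in its collar at (533,315), and the gripper is clear. Handing in.

```bash
python3 -c "
from plant import workorder
print(workorder.finish_job())"
```

```text
the job is handed in; nothing more can be done
None
```

I pulled the lever of the press with the bottle firmly onto its stop, held it, eased it back home and let go. The last picture showed the bottle upright and the other lever at home; I didn't see the stopper itself, and the hand-in returned no verdict.

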